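Push the test tube rack through the clip gap into its bay

TASK

Without gripping or lifting it, gently push the white test tube rack along the steel shelf, through the gap between the two inner chrome clips, until it stands square and wholly inside the yellow outline behind them. Keep the hand and the rack off the two glass condensers, and leave everything else on the shelf where it is.

Things in the scene. Friction and masses are not known exactly. Their poses are not given: they have to be found in the camera images.
- rack: white plastic test tube rack, an open-topped egg-crate block, 60 (its x) x 110 (its y) x 50 high, walls 4 thick, about 0.25 kg, empty; its four outer faces are flat. Origin: centre of its underside. It starts loose on the shelf in front of the gap (robot side), askew by up to about 20 degrees and off to one side of the gap; its +x face looks roughly towards the gap
- shelf: fixed perforated steel shelf, a 4 thick plate 420 (x) x 620 (y) lying on the table, reaching 180 to -x and 240 to +x of its origin, its upper face 4 above the table. Origin: at table height, straight below the middle of the gap. Its +x axis is the way through the gap, away from the robot; its y axis runs along the 12 high lip (at x = 0) with the chrome clips and the two glass condensers
- gap (a point): middle of the gap, on the shelf's upper face. The gap is 116 wide along the shelf's y, between two fixed upright round chrome clip feet (24 dia, 24 high above the shelf, centres 70 to either side); it is 24 deep along x. The rack fits with 3 to spare each side. Nothing spans it overhead
- bay (a point): middle of the yellow painted outline behind the gap, on the shelf's upper face, 66 past the gap along the shelf's +x. Inside, the outline is 96 (shelf x) x 130 (shelf y); its sides run along the shelf's axes
- condenser_left: fixed glass condenser lying along the lip in the clips on the shelf's +y side; the frame is the shelf's frame. Glass from 66 to 300 from the gap's middle along y, axis 38 above the table, at most 30 dia (53 above the table at its top), two 22 long nipples pointing to the shelf's +x
- condenser_right: the same, on the shelf's -y side
- amber_jar: amber glass jar with black cap, 70 dia x 110; loose bystander on the shelf. Origin: centre of its underside
- beaker: open glass beaker, 68 dia x 85; loose bystander on the shelf. Origin: centre of its underside
- lamp_cap: brass spirit lamp cap, 32 dia x 36; loose bystander on the shelf. Origin: centre of its underside
- cork_ring: cork flask ring, 76 dia x 25; loose bystander on the shelf. Origin: centre of its underside
- crucible: small white porcelain crucible, 44 dia x 32; loose bystander on the shelf. Origin: centre of its underside
- stopper: black rubber stopper, 34 dia x 30; loose bystander on the shelf. Origin: centre of its underside
Things that resemble listed ones, but are neither listed nor needed, are in the scene too. Leave any blue look-alike of the rack alone.

How it is judged:
On the way:
1. the rack stands flat on the shelf between the two inner clips (x of rack in the frame of gap between -0.02 and 0.02 m and y of rack in the frame of gap between -0.008 and 0.008 m and z of rack in the frame of gap between -0.004 and 0.004 m and angle between rack's own z axis and vertical below 0.06 rad), for 0.05 s.
At the end, for the whole second after the job is handed in: the rack stands flat and still on the shelf inside the yellow outline: its centre within 19 mm (along the shelf's x) and 12 mm (along y) of the outline's middle, and square to the outline within 0.14 rad (x of rack in the frame of bay between -0.019 and 0.019 m and y of rack in the frame of bay between -0.012 and 0.012 m and angle between the x axis of rack and the x axis of shelf, either way round below 0.14 rad and z of rack in the frame of gap between -0.004 and 0.004 m and angle between rack's own z axis and vertical below 0.06 rad and linear speed of rack below 0.01 m/s); the robot touches nothing.
It fails at once if the rack is gripped or pushed hard (the fingers bear on it with over 25 N) (contact force between the fingers and rack above 25 N).
It fails at once if the rack is lifted (over 8 mm) or tipped (over 0.2 rad) (z of rack in the frame of gap above 0.008 m or angle between rack's own z axis and vertical above 0.2 rad).
It fails at once if a glass condenser is pushed against (over 2 N) (contact force between any of condenser_left, condenser_right and anything else above 2 N).
It fails at once if a bystander is moved over 15 mm or tipped (distance of any of amber_jar, beaker, lamp_cap, cork_ring, crucible, stopper from where it was at the start of the episode above 0.015 m or angle between any of amber_jar, beaker, lamp_cap, cork_ring, crucible, stopper's own z axis and vertical above 0.25 rad).
It also fails if it takes over 56 s, if anything falls off the work surface, if the arm or the gripper's body presses on something with over 40 N, if the wrist force passes 120 N, or if a joint passes its speed limit or range.

ROBOT

A 7-joint arm with a two-finger parallel gripper is mounted at the origin on the work surface. World frame = base frame: x ahead of the robot, y to its left, z up, the work surface at z = 0. Lengths are in m, angles in rad, forces in N, time in s.
With the tool pointing down it reaches from about 0.425 to 0.925 m from the base axis. Payload 6.8 kg.
Tool frame: the origin (TCP) lies on the front face of the gripper's body, between the roots of the fingers; the fingertips stand 73 mm ahead of it and the grasp point (between the pads) lies 54 mm ahead of it; z points along the fingers, x is the direction in which the jaws open and shut, and the axes are right-handed (so a half turn about z gives the same grasp; the last joint's range is limited). The gripper opens to 85 mm and grips with 20 to 120 N. Pads are 22 mm wide; open, the fingers measure 114 mm over their backs; the gripper's body (76 mm by 85 mm) begins 54 mm behind the grasp point. The pads swing forward as they close: fully open they stand 13 mm farther back than shut.
Start: joints at [1.114, 0.477, 0.022, 1.555, -0.011, 1.109, -0.083], TCP at [0.231, -0.634, 0.304] pointing down, gripper open.
Joint ranges: [-2.96, 2.96], [-0.34, 2.1], [-1.41, 1.46], [0.24, 2.44], [-1.37, 4.51], [0.17, 1.92], [-2.96, 2.96]. Speed limits (rad/s): [2.39, 2.39, 3.14, 3.14, 3.14, 3.14, 3.14].

INTERFACE

Orientations are given as a unit quaternion [w, x, y, z].
In Python, from station import get_obs, read_camera, hand_in gives the robot as it stands. The module is installed in compiled form; this text tells all that it offers.
- The arm moves only by the shell command python3 -m creep 'ROWS' [FORCE]. ROWS is JSON, a list that holds one entry, the list of rows, each a list of 7 numbers: the turn, a rotation vector about the tool's x, y, z in rad, then the shift along the tool's x, y, z in m, then the finger opening in m, from 0 to 0.0854. A call has 1 to 20 rows; each row shifts and turns the pose as measured when the row begins, along the tool's axes as they then stand; what a row does not reach is not made up. A row lasts 1/12 s, in which the tool goes at most 41.7 mm and 7.16 degrees, less where a joint would pass 70% of its speed; a pose out of reach is approached as far as the arm can. A call is refused whole if a number of a shift passes 0.0417 or a number of a turn 0.125, either way. A call with a gripper value outside its range is refused whole. The fingers move at their own pace and stop on an object; FORCE is the grip in N (left out, the last holds). Time passes only in rows, so rows that do not move let the fingers close. It gives the time, the measured TCP pose, the force and the opening at its end, in the units of the state.
- get_obs(): the state, without advancing time (a new reading comes with each control period).
- read_camera(name): name is "scene" or "top" or "wrist"; returns a dict with "color" (384x512x3 uint8, red, green, blue), "range_z" (384x512 float32, m along the optical axis (not along the pixel's ray), 0 where there is no reading), "fovy" (degrees; the focal length in pixels is half the picture's height over the tangent of half this angle, whatever the lens; pixels are square), "cx", "cy" (the principal point, pixels), "rvec" (rotation vector, rad) and "tvec" (3), from world to camera coordinates, as OpenCV has them. Camera axes: x right, y down, z forward; pixel columns grow to the right and rows downward; lengths in m; the calibration is good to about 2 mm. The wrist camera is an equidistant fisheye: a pixel r from the principal point sees the ray r / f radians off the axis. A picture is of the moment at which its call begins.
- hand_in(): hands the job in, once; it reports no verdict.
The state is a dict: "t": time; "q": joint angles; "joint_vel": joint speeds; "joint_torque": joint torques, N m; "eef_pos": TCP position; "tool_rot": TCP orientation; "contact_force": force on the tool from outside, world axes, zero at the start; "torque": the same for the moment, N m; "gripper_width": opening from 0.0 (shut) to 1.0 (fully open).
Only numpy, scipy, OpenCV 4.12 (cv2) and the standard library are available. Lean on these libraries where they do the work, as an engineer would, in place of code of your own. Each camera call takes 0.05 s, during which the arm holds its last target.

## Working session

There is one attempt and no reset: what is moved stays moved. The work goes in short steps, Python scripts to look and compute and a shell command to move; the robot and the scene stay as the last step left them, time stands still between calls to the robot, and variables do not carry over. Pictures are saved under pics/ and viewed, and the job is handed in when it is done.

```bash
mkdir -p pics
python3 - <<'E'
from station import *
import cv2,numpy as np
print(get_obs())
for n in ["scene","top"]:
    d=read_camera(n); cv2.imwrite(f"pics/{n}0.png",d["color"][...,::-1])
    print(n,d["fovy"],d["cx"],d["cy"],d["rvec"],d["tvec"])
    np.savez(f"{n}0.npz",**d)
E
```

```text
{'t': 0.0, 'q': array([ 1.11389455,  0.47782544,  0.02232004,  1.5564648 , -0.01152403,
        1.10928147, -0.08308161]), 'joint_vel': array([ 1.43057873e-03, -3.90643772e-04, -2.14870782e-03,  2.31043084e-05,
        2.71166128e-04, -2.67213730e-04,  1.62315427e-04]), 'joint_torque': array([ 1.47706771e-03, -5.96447289e+01,  1.60873018e+00, -2.81191063e+01,
        1.25535109e-02,  9.49322392e-03,  9.22406429e-06]), 'eef_pos': array([ 0.23054908, -0.63391482,  0.30290257]), 'tool_rot': array([-4.85903752e-04,  8.19089328e-01, -5.73665246e-01, -7.88031408e-04]), 'contact_force': array([-0.24621935, -0.16413238,  0.36667807]), 'torque': array([ 0.01718552, -0.00659129, -0.03078778]), 'gripper_width': 1.0012633398132664}
scene 44.28649142085749 249.48227406549222 185.1648000337739 [ 1.70209346  1.95362325 -0.73416628] [ 0.04455254 -0.39468036  1.4268333 ]
top 53.61045880688697 254.5250831679803 194.31480343345623 [ 2.16281855 -2.16987224  0.11610851] [0.02039539 0.54213174 0.94357449]
```

View pics/scene0.png

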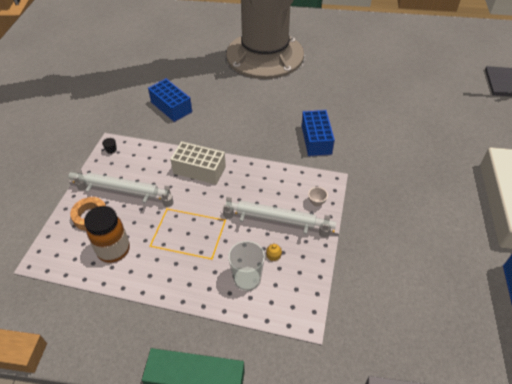

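View pics/top0.png

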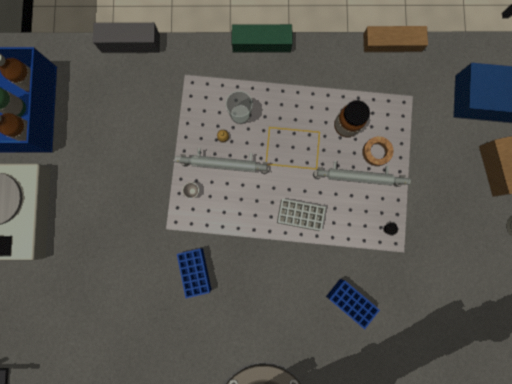

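The top view shows the white rack at about (302,214), the gap between the inner clips at (268,169) and (319,173), and the yellow outline at (293,148). The two blue racks at (194,273) and (352,303) are look-alikes standing off the shelf. Only the one at (302,214) is white and on the shelf, so that is the one. Next I'll measure and crop.

```bash
cat > h.py <<'E'
import cv2,numpy as np
from station import *
def K(d):
    f=192/np.tan(np.radians(d["fovy"])/2); return f
def cam(d):
    R=cv2.Rodrigues(np.array(d["rvec"],float))[0]; return R,np.array(d["tvec"],float).ravel()
def onplane(d,uv,z):
    uv=np.atleast_2d(np.array(uv,float)); f=K(d);R,t=cam(d)
    r=np.c_[(uv[:,0]-d["cx"])/f,(uv[:,1]-d["cy"])/f,np.ones(len(uv))]@R
    c=-R.T@t; s=(z-c[2])/r[:,2]; return c+s[:,None]*r
def proj(d,P):
    R,t=cam(d);f=K(d);q=np.atleast_2d(P)@R.T+t
    return np.c_[f*q[:,0]/q[:,2]+d["cx"],f*q[:,1]/q[:,2]+d["cy"]]
def cloud(d):
    v,u=np.mgrid[:384,:512];f=K(d);R,t=cam(d);z=d["range_z"]
    q=np.stack([(u-d["cx"])/f*z,(v-d["cy"])/f*z,z],-1)
    P=(q-t)@R; P[z<=0]=np.nan; return P
def rectpose(pts):
    (c,s,a)=cv2.minAreaRect((np.array(pts)[:,:2]*1000).astype(np.float32))
    return np.array(c),s,a
def yellow(d):
    h=cv2.cvtColor(d["color"],cv2.COLOR_RGB2HSV)
    return cv2.inRange(h,(15,90,120),(32,255,255))
E
python3 - <<'E'
from h import *
for n in ["top","scene"]:
    d=dict(np.load(n+"0.npz")); P=cloud(d)
    m=yellow(d)
    # outline: largest-bbox component
    N,l,st,ce=cv2.connectedComponentsWithStats(cv2.dilate(m,np.ones((3,3))))
    i=1+np.argmax(st[1:,2]*st[1:,3]*(st[1:,4]<0.6*st[1:,2]*st[1:,3])); mm=(l==i)&(m>0)
    v,u=np.nonzero(mm); print(n,"bay box",st[i],rectpose(onplane(d,np.c_[u,v],0.004)))
    # rack top by height
    col=d["color"].astype(int); 
    hm=(np.abs(P[...,2]-0.054)<0.012)
    hsv=cv2.cvtColor(d["color"],cv2.COLOR_RGB2HSV)
    roi=np.zeros_like(hm); 
    if n=="top": roi[190:240,265:340]=1
    else: roi[135:195,160:235]=1
    v,u=np.nonzero(hm&roi); print("rack",len(u),np.nanmedian(P[v,u,2]),rectpose(onplane(d,np.c_[u,v],0.054)))
    # shelf
    print("shelf z",np.nanmedian(P[200:210,215:260,2]) if n=="top" else "")
    c=d["color"][130:250,240:350] if n=="top" else d["color"][120:270,140:250]
    cv2.imwrite(f"pics/crop_{n}.png",cv2.resize(c,None,fx=5,fy=5 if n=="top" else 4,interpolation=cv2.INTER_CUBIC)[...,::-1])
E
```

```text
top bay box [265 126  56  45 647] (array([669.47161865, -82.65690613]), (138.41213989257812, 104.53732299804688), 84.42044830322266)
rack 583 0.052999268492187224 (array([489.01043701, -96.73144531]), (110.38136291503906, 60.45002365112305), 79.13057708740234)
shelf z 0.0035155574153220926
scene bay box [148 206  79  55 937] (array([670.581604  , -80.83816528]), (139.00051879882812, 106.32520294189453), 84.18378448486328)
rack 1016 0.05029293580342971 (array([ 542.125     , -101.64299011]), (114.10902404785156, 159.83599853515625), 79.128662109375)
shelf z
```

View pics/crop_top.png

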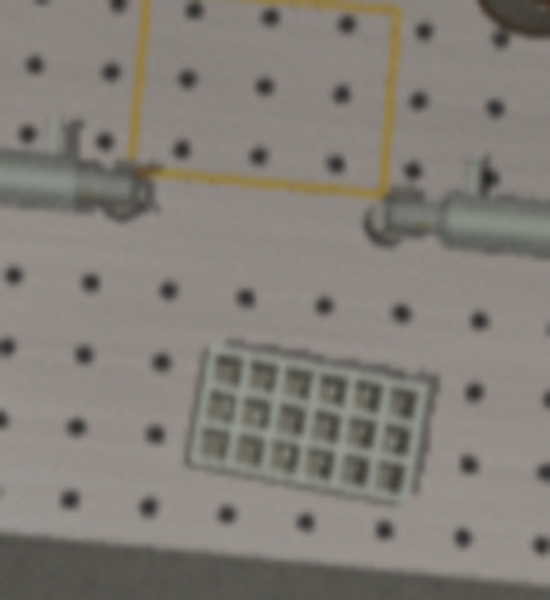

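View pics/crop_scene.png

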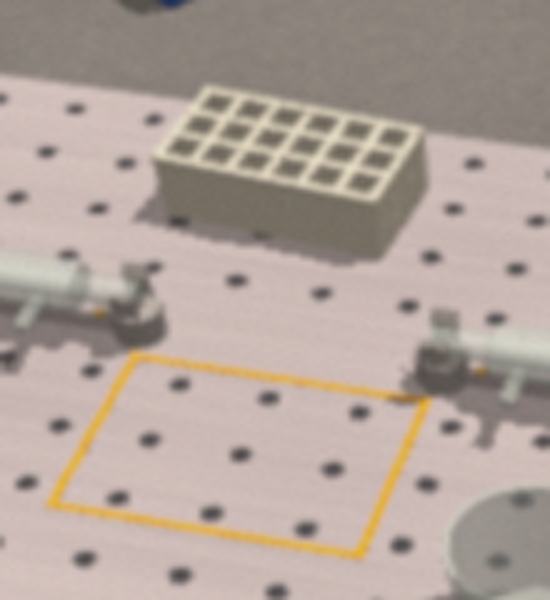

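```bash
cat >> h.py <<'E'
def racktop(d,n,guess=None):
    "segment the pale rim lattice of the rack: top-plane points with height from depth, green-white colour"
    P=cloud(d); col=d["color"].astype(int)
    sat=col[...,0]-col[...,1]            # shelf is pinkish (R>G), rack is not
    m=((sat<=2)&(P[...,2]>0.035)&(P[...,2]<0.07)).astype(np.uint8)
    X=onplane(d,np.stack(np.meshgrid(np.arange(512),np.arange(384)),-1).reshape(-1,2),0.054)[:,:2].reshape(384,512,2)
    if guess is not None: m&=(np.hypot(X[...,0]-guess[0],X[...,1]-guess[1])<0.085)
    return m,X
E
python3 - <<'E'
from h import *
for n in ["top","scene"]:
    d=dict(np.load(n+"0.npz"))
    c=d["color"].astype(int)
    m=((c.sum(2)>(330 if n=="top" else 520))).astype(np.uint8)
    print(n,c[200:205,240:245].mean((0,1)) if n=="top" else c[270:275,100:105].mean((0,1)))
    m=cv2.morphologyEx(m,cv2.MORPH_CLOSE,np.ones((9,9)))
    m=cv2.morphologyEx(m,cv2.MORPH_OPEN,np.ones((7,7)))
    N,l,st,ce=cv2.connectedComponentsWithStats(m)
    i=l[205,240] if n=="top" else l[272,102]; print(st[i])
    v,u=np.nonzero(l==i)
    print("shelf",rectpose(onplane(d,np.c_[u,v],0.004)))
    cv2.imwrite(f"pics/shelfm_{n}.png",((l==i)*255).astype(np.uint8))
    # rack colour samples
    print(c[212:216,296:304].reshape(-1,3)[:8].tolist() if n=="top" else c[150:154,190:194].reshape(-1,3)[:8].tolist())
    m,X=racktop(d,n,(0.489,-0.097)); v,u=np.nonzero(m); print("rack",len(u),rectpose(X[v,u]) )
    cv2.imwrite(f"pics/rackm_{n}.png",m*255)
E
```

```text
top [135.56 129.6  125.2 ]
[  167    76   245   176 34582]
shelf (array([633.32092285, -79.50753784]), (621.046875, 420.14715576171875), 84.2630615234375)
[[105, 104, 94], [90, 87, 77], [87, 85, 75], [85, 85, 76], [94, 94, 87], [128, 131, 122], [138, 141, 132], [108, 110, 102]]
rack 646 (array([488.93423462, -96.5191803 ]), (110.77584075927734, 60.727787017822266), 78.9378890991211)
scene [210.56 192.   187.56]
[   18   136   329   207 35698]
shelf (array([629.05505371, -75.81323242]), (618.6544799804688, 430.88018798828125), 84.18065643310547)
[[195, 185, 166], [200, 189, 169], [220, 210, 187], [214, 203, 182], [192, 181, 162], [214, 203, 181], [214, 204, 182], [206, 197, 176]]
rack 0 (array([0., 0.]), (0.0, 0.0), 0.0)
```

```bash
cat >> h.py <<'E'
from scipy.spatial.transform import Rotation as Rn
G=np.array([.6036,-.0763]); YAW=-0.1002
ex=np.array([np.cos(YAW),np.sin(YAW)]); ey=np.array([-ex[1],ex[0]])
def toshelf(p): p=np.array(p)[:2]-G; return np.array([p@ex,p@ey])
def toworld(x,y): return G+x*ex+y*ey
def tool(tx=None,z=None,tth=None):
    "print the tool in shelf frame; and shift in tool axes to shelf (x,y), z, heading (deg rel shelf)"
    o=get_obs(); q=o["tool_rot"]; M=Rn.from_quat([q[1],q[2],q[3],q[0]]).as_matrix()
    th=np.degrees(np.arctan2(M[1,0],M[0,0])-YAW); th=(th+180)%360-180
    print("t %.2f shelf"%o["t"],toshelf(o["eef_pos"]).round(4),"z %.4f"%o["eef_pos"][2],"head %.2f"%th,"tilt",(M[:2,2]).round(4),"F",o["contact_force"].round(2),"w %.3f"%o["gripper_width"])
    if tx is not None:
        w=np.r_[toworld(*tx),z]; print("shift tool",(M.T@(w-o["eef_pos"])).round(4))
    if tth is not None: print("turn z",np.radians(-(tth-th)).round(4), "turn xy to level", (M.T@np.cross(M[:,2],[0,0,-1])).round(4))
def rack(name="r",guess=None,save=False):
    d=read_camera("top"); m,X=racktop(d,"top",guess); v,u=np.nonzero(m)
    c,s,a=rectpose(X[v,u])
    if s[0]<s[1]: a+=90;s=s[::-1]
    a=(a+90)%180-90; yaw=a-90 if a>0 else a+90
    print("rack n",len(u),"shelf",(toshelf(c/1000)).round(4),"size",np.round(s,1),"yaw rel %.2f"%(yaw-np.degrees(YAW)))
    if save:
        cv2.imwrite(f"pics/{name}.png",cv2.resize(d["color"][60:260,160:420],None,fx=3,fy=3)[...,::-1])
E
python3 -m creep '[[[0,0,-0.112,0,0,0,0.02],[0,0,-0.112,0,0,0,0.02],[0,0,-0.112,0,0,0,0.02],[0,0,-0.112,0,0,0,0.02],[0,0,-0.112,0,0,0,0.02],[0,0,-0.112,0,0,0,0.02],[0,0,-0.112,0,0,0,0.02],[0,0,-0.112,0,0,0,0.02],[0,0,-0.112,0,0,0,0.02],[0,0,-0.112,0,0,0,0.02],[0,0,0,0,0,0,0.02]]]' 20
python3 - <<'E'
from h import *
rack(guess=(.489,-.097)); tool((-.115,-.125),.2,0)
E
```

```text
t: 1.02
eef_pos: [0.2293, -0.6309, 0.2963]
tool_rot: [-0.006, 1.0, -0.023, -0.003]
contact_force: [0.7, 0.6, -0.5]
gripper_width: 0.231
rack n 653 shelf [-0.112  -0.0316] size [110.8  60.6] yaw rel -5.13
t 1.07 shelf [-0.317  -0.5893] z 0.2962 head 2.76 tilt [-0.0063  0.013 ] F [ 0.07  0.56 -0.09] w 0.236
shift tool [ 0.2248 -0.4528  0.1004]
turn z 0.0482 turn xy to level [-0.0127  0.0069  0.    ]
```

```bash
python3 -m creep '[[[-0.006,0.003,0.024,0.016,-0.0323,0.007,0.02],[-0.006,0.003,0.024,0.016,-0.0323,0.007,0.02],[0,0,0,0.016,-0.0323,0.007,0.02],[0,0,0,0.016,-0.0323,0.007,0.02],[0,0,0,0.016,-0.0323,0.007,0.02],[0,0,0,0.016,-0.0323,0.007,0.02],[0,0,0,0.016,-0.0323,0.007,0.02],[0,0,0,0.016,-0.0323,0.007,0.02],[0,0,0,0.016,-0.0323,0.007,0.02],[0,0,0,0.016,-0.0323,0.007,0.02],[0,0,0,0.016,-0.0323,0.007,0.02],[0,0,0,0.016,-0.0323,0.007,0.02],[0,0,0,0.016,-0.0323,0.007,0.02],[0,0,0,0,0,0,0.02]]]'
python3 - <<'E'
from h import *
rack("a",(.489,-.097),True); tool((-.115,-.118),.095,0)
E
```

```text
t: 2.23
eef_pos: [0.495, -0.2272, 0.1985]
tool_rot: [0.002, 0.996, -0.087, -0.0]
contact_force: [0.6, 1.5, 0.1]
gripper_width: 0.232
rack n 646 shelf [-0.1121 -0.0317] size [110.6  60.6] yaw rel -5.12
t 2.28 shelf [-0.0944 -0.1641] z 0.1987 head -4.42 tilt [-0.0026 -0.0053] F [-0.49  0.73  0.22] w 0.232
shift tool [-0.0239 -0.045   0.1035]
turn z -0.0771 turn xy to level [0.0056 0.0016 0.    ]
```

View pics/a.png

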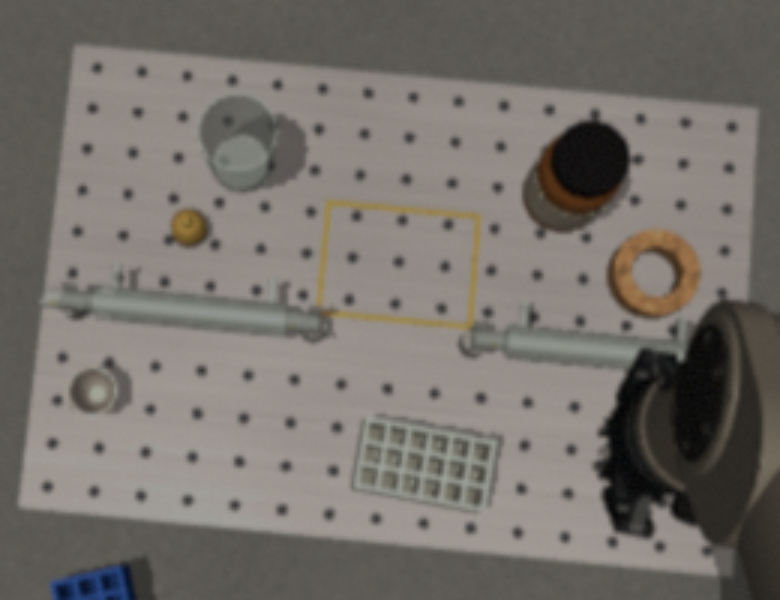

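```bash
python3 -m creep '[[[0.003,0.001,-0.039,-0.008,-0.012,0.01,0.02],[0.003,0.001,-0.039,-0.008,-0.012,0.01,0.02],[0,0,0,-0.008,-0.012,0.015,0.02],[0,0,0,0,-0.004,0.02,0.02],[0,0,0,0,0,0.02,0.02],[0,0,0,0,0,0.015,0.02],[0,0,0,0,0,0.008,0.02],[0,0,0,0,0,0,0.02]]]'
python3 - <<'E'
from h import *
rack("b",(.489,-.097),True); tool((-.112,-.110),.09,0)
d=read_camera("wrist"); cv2.imwrite("pics/bw.png",d["color"][...,::-1])
E
```

```text
t: 2.95
eef_pos: [0.4728, -0.1928, 0.0985]
tool_rot: [0.003, 0.998, -0.063, 0.001]
contact_force: [-0.3, 0.2, 0.3]
gripper_width: 0.24
rack n 649 shelf [-0.1121 -0.0317] size [110.6  60.7] yaw rel -5.22
t 3.00 shelf [-0.1182 -0.1291] z 0.0992 head -1.50 tilt [ 0.0024 -0.006 ] F [ 0.33  0.11 -0.01] w 0.231
shift tool [ 0.0057 -0.0193  0.0091]
turn z -0.0262 turn xy to level [ 0.0056 -0.0032  0.    ]
```

View pics/b.png

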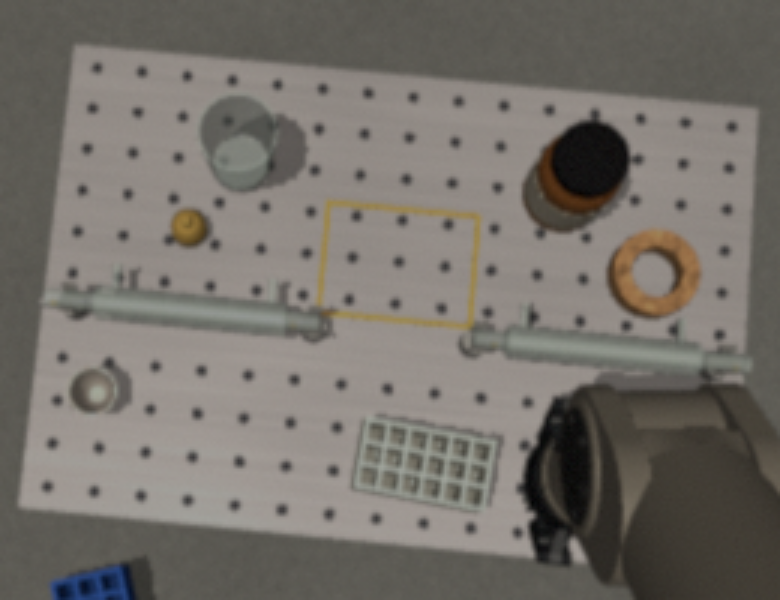

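View pics/bw.png

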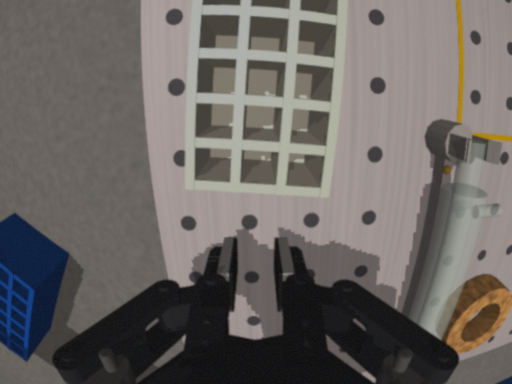

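```bash
python3 -m creep '[[[0.003,-0.002,-0.013,0.003,-0.005,0.006,0.02],[0.003,-0.001,-0.013,0.002,-0.005,0.006,0.02],[0,0,0,0,-0.005,0,0.02],[0,0,0,0,-0.005,0,0.02],[0,0,0,0,-0.004,0,0.02],[0,0,0,0,-0.004,0,0.02],[0,0,0,0,-0.004,0,0.02],[0,0,0,0,-0.004,0,0.02],[0,0,0,0,-0.004,0,0.02],[0,0,0,0,-0.004,0,0.02]]]'
python3 - <<'E'
from h import *
rack("c",(.489,-.09)); tool((-.112,-.070),.088,0)
E
```

```text
t: 3.88
eef_pos: [0.487, -0.1476, 0.0907]
tool_rot: [0.001, 0.999, -0.05, 0.004]
contact_force: [-0.8, -0.9, -0.1]
gripper_width: 0.236
rack n 578 shelf [-0.1148 -0.0203] size [117.6  60.6] yaw rel -1.86
t 3.93 shelf [-0.1088 -0.0816] z 0.0908 head 0.03 tilt [ 0.009 -0.002] F [ 0.89 -0.12 -0.98] w 0.234
shift tool [-0.0032 -0.0116  0.0027]
turn z 0.0005 turn xy to level [ 0.001  -0.0091  0.    ]
```

```bash
python3 -m creep '[[[0,-0.009,0,0,-0.004,0.002,0.02],[0,0,0,0,-0.004,0,0.02],[0,0,0,0,-0.003,0,0.02],[0,0,0,0,0,0,0.02]]]'
python3 - <<'E'
from h import *
rack("c",(.489,-.085),True); tool((-.112,-.066),.088,0)
E
```

```text
t: 4.27
eef_pos: [0.4886, -0.1351, 0.0888]
tool_rot: [0.001, 0.999, -0.05, -0.0]
contact_force: [-0.4, 0.2, 1.0]
gripper_width: 0.235
rack n 554 shelf [-0.1161 -0.0092] size [119.   60.6] yaw rel 0.09
t 4.32 shelf [-0.1087 -0.0701] z 0.0887 head -0.01 tilt [-0.0007 -0.0018] F [-0.39  0.82 -0.42] w 0.234
shift tool [-0.0033 -0.0041  0.0007]
turn z -0.0001 turn xy to level [0.0019 0.0005 0.    ]
```

View pics/c.png

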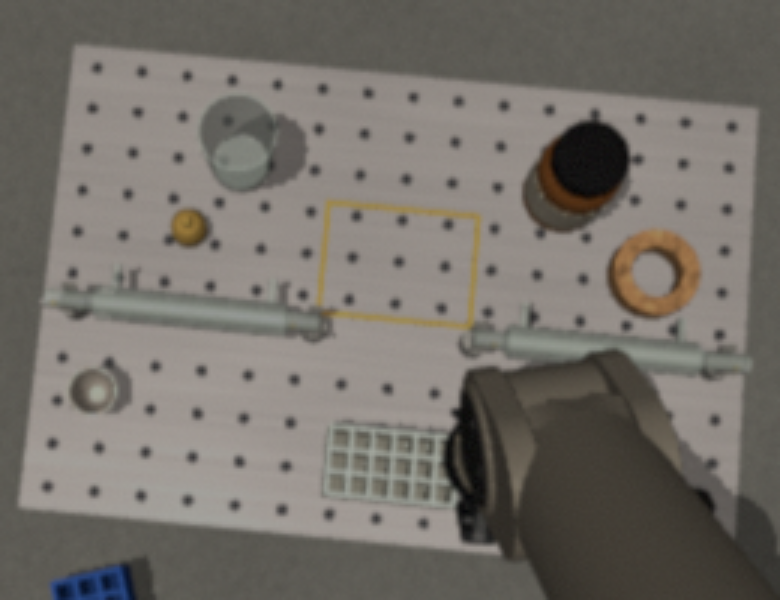

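```bash
python3 -m creep '[[[0,0,0,0,-0.003,0,0.02],[0,0,0,0,-0.002,0,0.02],[0,0,0,0,0,0,0.02],[0,0,0,0,0.008,0,0.02],[0,0,0,0,0.02,0,0.02],[0,0,0,0,0.03,0,0.02],[0,0,0,0,0.03,0,0.02],[0,0,0,0,0.01,0,0.02],[0,0,0,0,0,0,0.02]]]'
python3 - <<'E'
from h import *
rack("d",(.489,-.075),True); tool((-.112,-.066),.088,0)
E
```

```text
t: 5.07
eef_pos: [0.4791, -0.2305, 0.0886]
tool_rot: [-0.0, 0.999, -0.048, -0.0]
contact_force: [-0.2, 0.5, -0.1]
gripper_width: 0.239
rack n 605 shelf [-0.116  -0.0002] size [110.1  60.3] yaw rel -0.00
t 5.12 shelf [-0.1086 -0.1651] z 0.0885 head 0.30 tilt [-0.0006  0.0003] F [-1.06 -0.15 -0.1 ] w 0.232
shift tool [-0.0029 -0.0991  0.0005]
turn z 0.0053 turn xy to level [-0.0002  0.0007 -0.    ]
```

View pics/d.png

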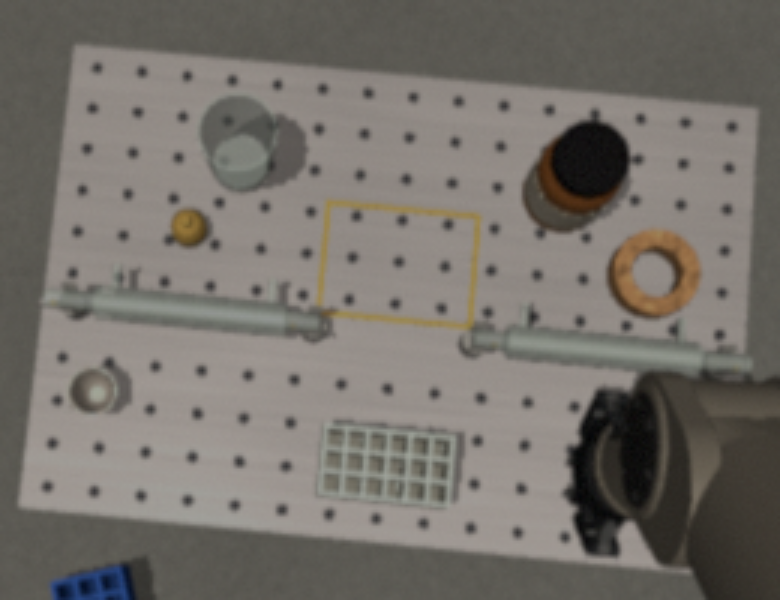

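```bash
python3 -m creep '[[[0,0,0,0,0,-0.025,0.06],[0,0,0,0,0,-0.025,0.06],[0,0,0,0,0,-0.025,0.06],[0,0,0,0,0,-0.025,0.06],[0,0,0.112,0,0,0,0.06],[0,0,0.112,0,0,0,0.06],[0,0,0.112,0,0,0,0.06],[0,0,0.112,0,0,0,0.06],[0,0,0.112,0,0,0,0.06],[0,0,0.112,0,0,0,0.06],[0,0,0.112,0,0,0,0.06],[0,0,0.112,0,0,0,0.06],[0,0,0.112,0,0,0,0.06],[0,0,0.112,0,0,0,0.06],[0,0,0.112,0,0,0,0.06],[0,0,0.112,0,0,0,0.06],[0,0,0.112,0,0,0,0.06],[0,0,0.112,0,0,0,0.06],[0,0,0,0,0,0,0.06]]]'
python3 - <<'E'
from h import *
tool((-.168,-.0),.15,-90)
E
```

```text
t: 6.7
eef_pos: [0.4818, -0.1927, 0.1908]
tool_rot: [0.004, -0.66, 0.751, 0.009]
contact_force: [0.1, -0.3, -0.2]
gripper_width: 0.699
t 6.70 shelf [-0.1095 -0.128 ] z 0.1908 head -91.61 tilt [-0.0049  0.019 ] F [ 0.11 -0.33 -0.23] w 0.699
shift tool [-0.1255  0.0617  0.0436]
turn z -0.0282 turn xy to level [0.0073 0.0182 0.    ]
```

```bash
python3 -m creep '[[[0.004,0.009,-0.014,-0.018,0.009,0.004,0.06],[0.004,0.009,-0.014,-0.018,0.009,0.004,0.06],[0,0,0,-0.018,0.009,0.004,0.06],[0,0,0,-0.018,0.009,0.004,0.06],[0,0,0,-0.018,0.009,0.004,0.06],[0,0,0,-0.018,0.009,0.004,0.06],[0,0,0,-0.016,0.008,0.004,0.06],[0,0,0,0,0,0,0.06]]]'
python3 - <<'E'
from h import *
tool((-.168,-.0),.095,-90)
E
```

```text
t: 7.37
eef_pos: [0.4288, -0.0489, 0.1618]
tool_rot: [0.001, -0.687, 0.727, -0.0]
contact_force: [0.1, -0.0, -0.7]
gripper_width: 0.703
t 7.37 shelf [-0.1767  0.0098] z 0.1618 head -87.52 tilt [0.0025 0.0017] F [ 0.12 -0.02 -0.72] w 0.703
shift tool [ 0.0102 -0.0081  0.0668]
turn z 0.0433 turn xy to level [-0.0024  0.0018 -0.    ]
```

```bash
python3 -m creep '[[[-0.002,0.002,0.022,0.005,-0.004,0.01,0.06],[0,0,0.022,0.005,-0.004,0.01,0.06],[0,0,0,0,0,0.012,0.06],[0,0,0,0,0,0.015,0.06],[0,0,0,0,0,0.015,0.06],[0,0,0,0,0,0.01,0.06],[0,0,0,0,0,0,0.06]]]'
python3 - <<'E'
from h import *
rack("e",(.488,-.065),True); tool((-.155,-.0),.088,-90)
E
```

```text
t: 7.95
eef_pos: [0.4407, -0.0635, 0.0834]
tool_rot: [0.001, -0.671, 0.741, -0.002]
contact_force: [-0.8, -0.4, -0.2]
gripper_width: 0.703
rack n 221 shelf [-0.1055  0.0175] size [119.9  76.2] yaw rel 43.36
t 8.00 shelf [-0.1633 -0.0037] z 0.0840 head -89.99 tilt [ 0.0051 -0.0019] F [-0.37 -0.84  0.03] w 0.700
shift tool [-0.0037 -0.0083 -0.0039]
turn z 0.0001 turn xy to level [-0.0053 -0.0014 -0.    ]
```

View pics/e.png

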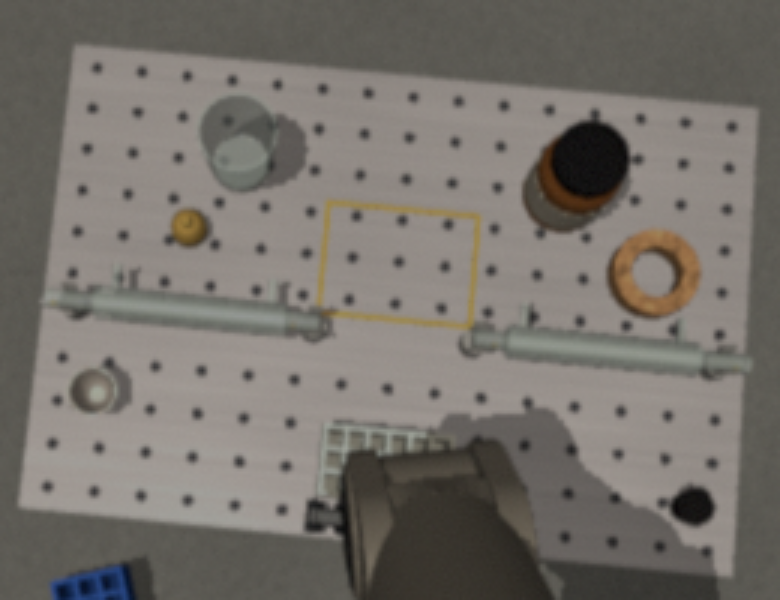

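```bash
python3 -m creep '[[[-0.002,0,0,-0.002,-0.004,0,0.06],[-0.002,0,0,-0.002,-0.004,0,0.06],[-0.001,-0.001,0,0,-0.003,0,0.06],[0,0,0,0,-0.003,0,0.06],[0,0,0,0,-0.003,0,0.06],[0,0,0,0,-0.004,0,0.06],[0,0,0,0,-0.004,0,0.06],[0,0,0,0,-0.004,0,0.06],[0,0,0,0,-0.004,0,0.06],[0,0,0,0,-0.004,0,0.06],[0,0,0,0,0,0,0.06]]]'
python3 - <<'E'
from h import *
tool((-.1,-.0),.084,-90)
for n in ["wrist","scene","top"]:
    d=read_camera(n); np.savez(n+"1.npz",**d); im=d["color"][...,::-1]
    if n=="scene": im=cv2.resize(im[100:280,60:350],None,fx=2.7,fy=2.7)
    if n=="top": im=cv2.resize(im[110:250,230:370],None,fx=4,fy=4)
    cv2.imwrite(f"pics/f_{n}.png",im)
E
```

```text
t: 8.92
eef_pos: [0.4833, -0.0653, 0.0856]
tool_rot: [0.0, -0.67, 0.742, -0.001]
contact_force: [0.3, 0.5, 0.1]
gripper_width: 0.7
t 8.92 shelf [-0.1208 -0.0011] z 0.0856 head -90.13 tilt [ 0.0017 -0.001 ] F [0.28 0.49 0.1 ] w 0.700
shift tool [-0.0012 -0.0208  0.0017]
turn z -0.0023 turn xy to level [-0.0018 -0.0008  0.    ]
```

View pics/f_wrist.png

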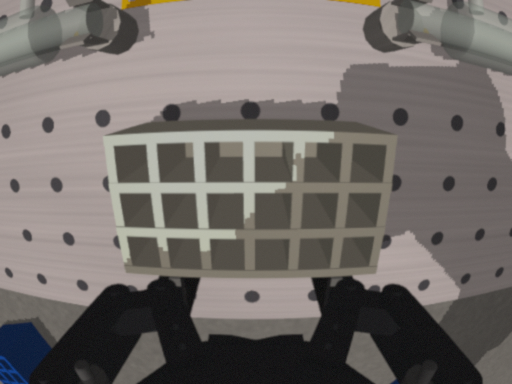

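View pics/f_scene.png

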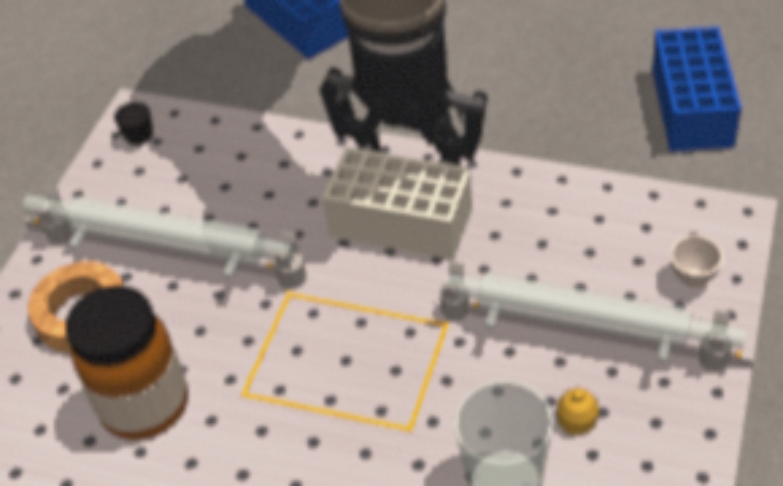

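View pics/f_top.png

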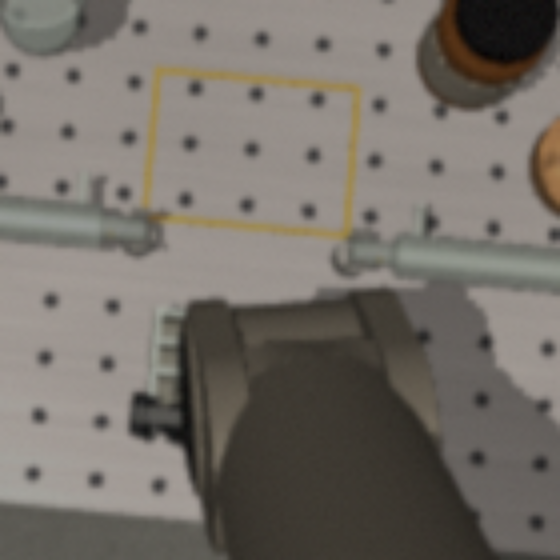

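```bash
cat >> h.py <<'E'
def wplane(d,uv,z):
    f=K(d);R,t=cam(d);KK=np.array([[f,0,d["cx"]],[0,f,d["cy"]],[0,0,1.]])
    p=cv2.fisheye.undistortPoints(np.array(uv,float).reshape(-1,1,2),KK,np.zeros(4)).reshape(-1,2)
    r=np.c_[p,np.ones(len(p))]@R; c=-R.T@t; s=(z-c[2])/r[:,2]; return c+s[:,None]*r
def wr(d,cor,out=None):
    "rack top corners FL,FR,RL,RR (front=towards gap)"
    P=np.array([toshelf(p) for p in wplane(d,cor,.054)]); print("corners mm",(P*1000).round(1).tolist(),"centre",(P.mean(0)*1000).round(1))
    v=P[0]-P[1]; print("yaw front %.2f"%np.degrees(np.arctan2(-v[0],v[1])))
    if out is not None:
        print("yellow",[(toshelf(p)*1000).round(1).tolist() for p in wplane(d,out,.004)])
E
python3 - <<'E'
from h import *
d=dict(np.load("wrist1.npz")); print(d["fovy"])
wr(d,[(107,138),(397,136),(127,272),(377,271)],[(127,8),(378,3)])
t=dict(np.load("top1.npz"))
m,X=racktop(t,"top",(.53,-.07)); v,u=np.nonzero(m)
S=np.array([toshelf(p) for p in X[v,u]]); print("top: +y extreme",np.percentile(S[:,1],[95,99,100]).round(4),"front",np.percentile(S[:,0],[95,99,100]).round(4))
E
```

```text
65.70646984690485
corners mm [[-50.2, 54.5], [-49.7, -53.9], [-108.8, 55.6], [-108.2, -54.3]] centre [-79.2   0.5]
yaw front 0.22
yellow [[15.3, 67.2], [17.5, -66.6]]
top: +y extreme [0.0549 0.0554 0.0555] front [-0.0513 -0.0505 -0.0503]
```

```bash
cat >> h.py <<'E'
def wcloud(d):
    f=K(d);R,t=cam(d);KK=np.array([[f,0,d["cx"]],[0,f,d["cy"]],[0,0,1.]])
    v,u=np.mgrid[:384,:512]; p=cv2.fisheye.undistortPoints(np.stack([u,v],-1).reshape(-1,1,2).astype(float),KK,np.zeros(4)).reshape(384,512,2)
    z=d["range_z"]; q=np.dstack([p*z[...,None],z]); P=(q-t)@R; P[z<=0]=np.nan; return P
E
python3 - <<'E'
from h import *
d=dict(np.load("wrist1.npz")); P=wcloud(d); o=get_obs()
dark=(d["color"].max(2)<60); dark[:278]=0
Q=P[dark]; S=np.array([toshelf(p) for p in Q]); T=toshelf(o["eef_pos"])
for a in np.arange(.0,.13,.01):
    k=(Q[:,2]>=a)&(Q[:,2]<a+.01)
    if k.sum()>5: print("z %.2f n %d y[%.3f %.3f] x-T[%.3f %.3f]"%(a,k.sum(),*np.percentile(S[k,1]-T[1],[1,99]),*np.percentile(S[k,0]-T[0],[1,99])))
E
```

```text
z 0.00 n 141 y[-0.225 0.212] x-T[-0.158 -0.035]
z 0.01 n 80 y[0.201 0.211] x-T[-0.128 -0.099]
z 0.02 n 116 y[0.030 0.212] x-T[-0.128 -0.006]
z 0.03 n 235 y[-0.030 0.212] x-T[-0.125 0.000]
z 0.04 n 396 y[-0.030 0.238] x-T[-0.138 0.007]
z 0.05 n 629 y[-0.042 0.040] x-T[-0.007 0.014]
z 0.06 n 1683 y[-0.059 0.059] x-T[0.008 0.016]
z 0.07 n 4621 y[-0.061 0.061] x-T[-0.009 0.015]
z 0.08 n 3882 y[-0.063 0.063] x-T[-0.009 0.019]
z 0.09 n 7056 y[-0.063 0.064] x-T[-0.009 0.019]
z 0.10 n 6996 y[-0.065 0.065] x-T[0.005 0.022]
z 0.11 n 2998 y[-0.067 0.068] x-T[0.007 0.022]
z 0.12 n 31 y[-0.067 0.068] x-T[0.012 0.015]
```

```bash
python3 -m creep '[[[0,0,0,0,0.004,0,0.06],[0,0,0,0,0,-0.006,0.06],[0,0,0,-0.001,0,-0.006,0.06],[0,0,0,0,-0.003,0,0.06],[0,0,0,0,-0.003,0,0.06],[0,0,0,0,-0.003,0,0.06],[0,0,0,0,-0.004,0,0.06],[0,0,0,0,-0.004,0,0.06],[0,0,0,0,-0.004,0,0.06],[0,0,0,0,-0.004,0,0.06],[0,0,0,0,-0.004,0,0.06],[0,0,0,0,-0.004,0,0.06],[0,0,0,0,-0.004,0,0.06],[0,0,0,0,-0.004,0,0.06],[0,0,0,0,-0.004,0,0.06],[0,0,0,0,0,0,0.06]]]'
python3 - <<'E'
from h import *
tool((.015,-.0),.095,-90)
for n in ["wrist","top"]:
    d=read_camera(n); np.savez(n+"2.npz",**d); im=d["color"][...,::-1]
    if n=="top": im=cv2.resize(im[110:250,230:370],None,fx=4,fy=4)
    cv2.imwrite(f"pics/g_{n}.png",im)
E
```

```text
t: 10.4
eef_pos: [0.5248, -0.0687, 0.0983]
tool_rot: [-0.002, -0.67, 0.742, 0.001]
contact_force: [-0.3, 0.9, -0.2]
gripper_width: 0.703
t 10.40 shelf [-0.0792 -0.0004] z 0.0983 head -90.12 tilt [-0.005 -0.001] F [-0.29  0.89 -0.21] w 0.703
shift tool [-0.0006 -0.0942  0.0028]
turn z -0.0022 turn xy to level [ 0.0048 -0.0015  0.    ]
```

View pics/g_wrist.png

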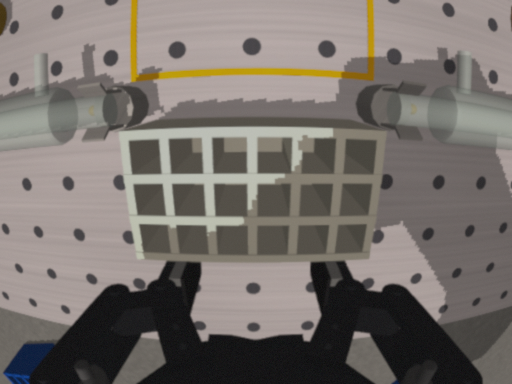

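View pics/g_top.png

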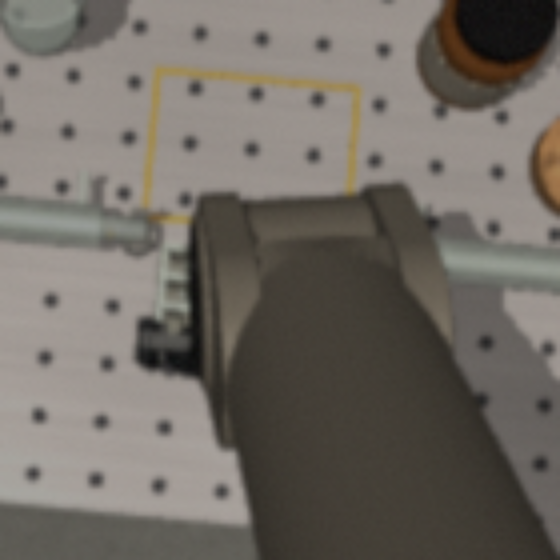

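Run:
```python
from h import *
d=dict(np.load("wrist2.npz"))
wr(d,[(121,132),(385,131),(138,259),(370,258)],[(133,79),(373,79)])
print([(toshelf(p)*1000).round(1).tolist() for p in wplane(d,[(148,106),(358,106)],.02)])
t=dict(np.load("top2.npz"))
m,X=racktop(t,"top",(.56,-.07)); v,u=np.nonzero(m)
S=np.array([toshelf(p) for p in X[v,u]]); k=S[:,0]<-.02;print("top: +y extreme",np.percentile(S[k,1],[95,99,100]).round(4))
im=cv2.resize(d["color"][60:170,60:450],None,fx=2,fy=4)[...,::-1]; cv2.imwrite("pics/g2.png",im)
```

```text
corners mm [[-8.3, 54.9], [-8.2, -53.6], [-68.2, 55.6], [-67.8, -54.8]] centre [-38.1   0.5]
yaw front 0.06
yellow [[16.5, 69.2], [16.1, -67.5]]
[[0.5, 54.6], [0.2, -53.1]]
top: +y extreme [0.0545 0.0551 0.0552]
```

View pics/g2.png

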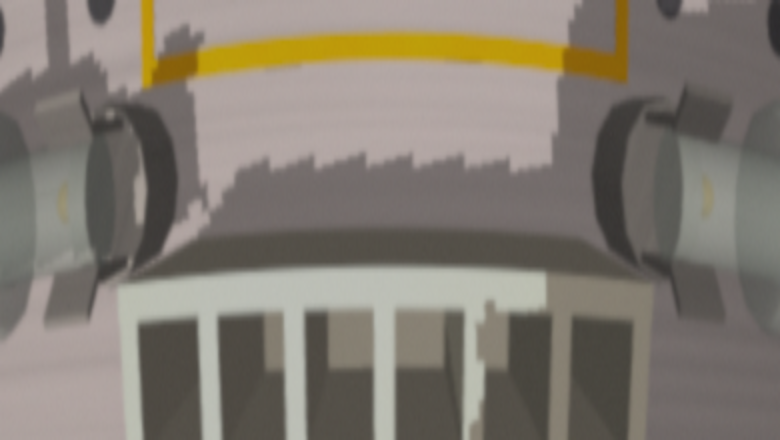

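The rack's front corners are at (121,132) and (385,131), level and midway between the two clips at (148,106) and (358,106). It sits within about 0.5 mm of the gap's middle and is square, so I push on through.

```bash
python3 -m creep '[[[0.003,0,0,0,-0.003,0,0.06],[0.002,0,0,0,-0.003,0,0.06],[0,0,0,0,-0.003,0,0.06],[0,0,0,0,-0.004,0,0.06],[0,0,0,0,-0.004,0,0.06],[0,0,0,0,-0.004,0,0.06],[0,0,0,0,-0.004,0,0.06],[0,0,0,0,-0.004,0,0.06],[0,0,0,0,-0.004,0,0.06],[0,0,0,0,-0.004,0,0.06],[0,0,0,0,0,0,0.06]]]'
python3 - <<'E'
from h import *
tool((.021,-.0),.097,-90)
d=read_camera("wrist"); np.savez("wrist3.npz",**d); cv2.imwrite("pics/i_wrist.png",d["color"][...,::-1])
E
```

```text
t: 11.42
eef_pos: [0.5638, -0.0729, 0.0981]
tool_rot: [-0.001, -0.67, 0.742, 0.0]
contact_force: [-1.2, 1.0, 0.6]
gripper_width: 0.698
t 11.42 shelf [-0.04   -0.0006] z 0.0981 head -90.12 tilt [-0.0019 -0.0016] F [-1.17  1.04  0.6 ] w 0.698
shift tool [-0.0007 -0.061   0.001 ]
turn z -0.0022 turn xy to level [ 0.0018 -0.0018  0.    ]
```

View pics/i_wrist.png

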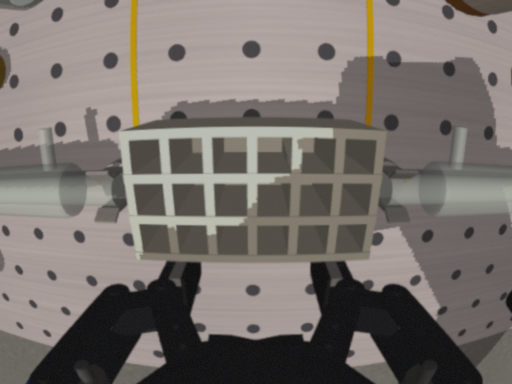

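The rack now stands between the clips, still square and with no contact forces. I continue to the bay.

```bash
python3 -m creep '[[[0,0,0,0,-0.003,0,0.06],[0,0,0,0,-0.004,0,0.06],[0,0,0,0,-0.004,0,0.06],[0,0,0,0,-0.004,0,0.06],[0,0,0,0,-0.004,0,0.06],[0,0,0,0,-0.004,0,0.06],[0,0,0,0,-0.004,0,0.06],[0,0,0,0,-0.004,0,0.06],[0,0,0,0,-0.004,0,0.06],[0,0,0,0,-0.004,0,0.06],[0,0,0,0,-0.004,0,0.06],[0,0,0,0,-0.004,0,0.06],[0,0,0,0,0,0,0.06]]]'
python3 - <<'E'
from h import *
tool((.021,-.0),.097,-90)
d=read_camera("wrist"); np.savez("wrist4.npz",**d); cv2.imwrite("pics/j_wrist.png",d["color"][...,::-1])
E
```

```text
t: 12.55
eef_pos: [0.6147, -0.0781, 0.0978]
tool_rot: [-0.002, -0.67, 0.742, 0.001]
contact_force: [-1.0, 0.5, 0.1]
gripper_width: 0.702
t 12.55 shelf [ 0.0112 -0.0007] z 0.0978 head -90.12 tilt [-0.0033 -0.0016] F [-1.02  0.48  0.1 ] w 0.702
shift tool [-0.0007 -0.0098  0.0008]
turn z -0.0021 turn xy to level [ 0.0032 -0.002  -0.    ]
```

View pics/j_wrist.png

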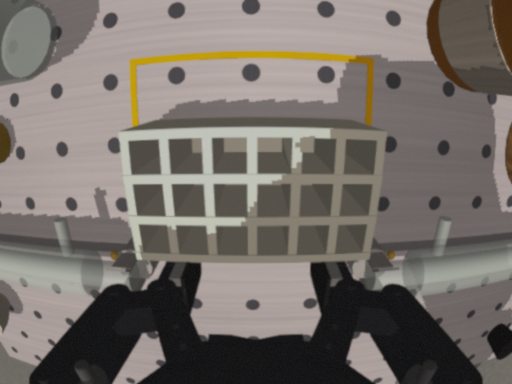

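```bash
python3 -m creep '[[[0,0,0,0,-0.003,0,0.06],[0,0,0,0,-0.004,0,0.06],[0,0,0,0,-0.004,0,0.06],[0,0,0,0,-0.001,0,0.06],[0,0,0,0,0,0,0.06],[0,0,0,0,0.01,0,0.06],[0,0,0,0,0.01,0,0.06],[0,0,0,0,0.01,-0.01,0.06],[0,0,0,0,0,-0.025,0.06],[0,0,0,0,0.01,-0.03,0.06],[0,0,0,0,0.03,-0.03,0.06],[0,0,0,0,0.03,-0.03,0.06],[0,0,0,0,0.03,-0.02,0.06],[0,0,0,0,0.03,0,0.06],[0,0,0,0,0.03,0,0.06],[0,0,0,0,0.01,0,0.06],[0,0,0,0,0,0,0.06],[0,0,0,0,0,0,0.06]]]'
python3 - <<'E'
from h import *
tool()
rack("k",(.665,-.08),True)
E
```

```text
t: 14.1
eef_pos: [0.4137, -0.0577, 0.2461]
tool_rot: [0.001, -0.67, 0.742, -0.003]
contact_force: [0.4, -0.7, -0.3]
gripper_width: 0.7
t 14.10 shelf [-0.1908 -0.0005] z 0.2461 head -90.11 tilt [ 0.006  -0.0032] F [ 0.37 -0.75 -0.33] w 0.700
rack n 731 shelf [ 0.062  -0.0002] size [110.3  64. ] yaw rel -0.26
```

View pics/k.png

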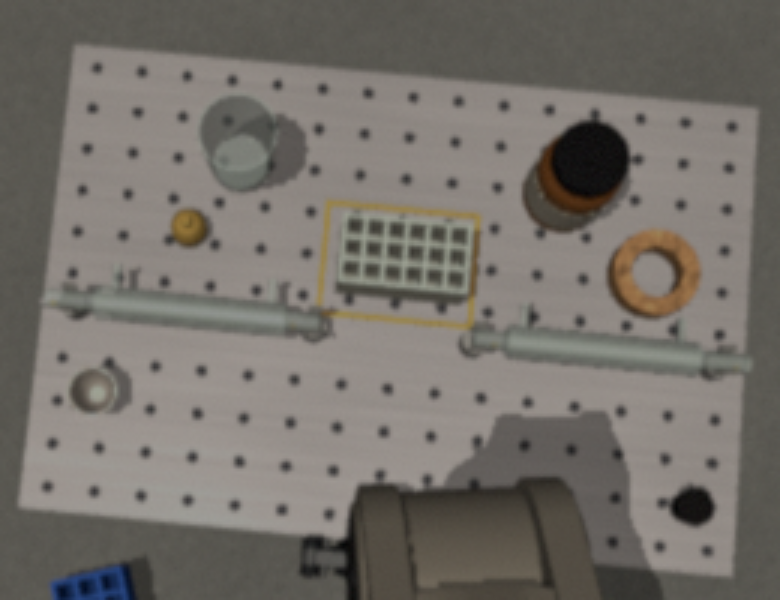

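```bash
python3 -c "
from station import *
print(hand_in())"
```

```text
the job is handed in; nothing more can be done
None
```

The white rack stands inside the yellow outline, and the job was handed in at about 14 s of the 56 s allowed. No verdict was reported.

I pushed the rack sideways to centre and square it, then from behind with both fingers, through the gap and into the bay. It was never gripped. I then backed the hand off and raised it clear.

- **Rack position:** in the last top view its centre is about 4 mm short of the outline's middle along x, against 19 mm allowed. It is about 0 mm off in y and within 0.3° of square.
- **Passage through the gap:** the wrist view showed it centred between the clips to within about 1 mm. I didn't see the tilt or height measured directly, but the rack looked flat in every picture.
- **Forces:** the tool force, read after each move, was only 1–2 N, no more than its idle noise. I did not read it during the pushes.
- **Bystanders and condensers:** by eye they look unmoved in the last top view. I did not measure them.
- **Disagreements:** the scene camera put the outline and shelf about 1–5 mm away from where the top camera did, so I relied on the top camera. In the last top view the rack measured 64 mm deep instead of 60, because its near side face is also in view. Its true centre may be about 2 mm further in than stated.

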